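# Load the work carrier, clamp it and hold it up level

## Robot

A 6-joint arm with a two-finger parallel gripper is mounted at the origin on the work surface. World frame = base frame: x ahead of the robot, y to its left, z up, the work surface at z = 0. Lengths are in m, angles in rad, forces in N, time in s.
With the tool pointing down it reaches from about 0.275 to 0.875 m from the base axis. Payload 12.5 kg.
Tool frame: the origin (TCP) lies at the very end of the fingers, on their centre line; the grasp point (between the pads) lies 19 mm behind it; x points along the fingers, y is the direction in which the jaws open and shut, and the axes are right-handed (so a half turn about x gives the same grasp; the last joint's range is limited). The gripper opens to 85 mm and grips with 20 to 120 N. Pads are 22 mm wide; open, the fingers measure 114 mm over their backs; the gripper's body (76 mm by 85 mm) begins 54 mm behind the grasp point. The pads swing forward as they close: fully open they stand 13 mm farther back than shut.
Start: joints at [1.128, 0.351, 1.652, -0, 1.139, -0.085], TCP at [0.193, 0.515, 0.231] pointing down, gripper open.
Joint ranges: [-2.75, 2.75], [-0.79, 2.1], [0.01, 2.65], [-1.57, 4.71], [0.07, 3.14], [-2.87, 2.87]. Speed limits (rad/s): [2.22, 2.22, 2.79, 3.14, 3.14, 3.14].

## Interface

Orientations are given as a 3x3 rotation matrix whose columns are the frame's x, y, z axes.
In Python, from bench import manip gives the robot as it stands. Calls block until the motion is done:
- manip.move_ptp(position, orientation): joint-space move of the TCP to a pose.
- manip.move_l(position, attitude=None, max_speed=0.15): straight line of the TCP; attitude=None keeps the orientation; max_speed is the mean speed in m/s.
- manip.move_j(angles): joint-space move.
- manip.set_gripper(opening, effort=None): opening from 0.0 (shut) to 1.0 (fully open); effort is the grip in N (None keeps the last); returns when the fingers have stopped.
- manip.dwell(seconds).
- manip.inverse_kinematics(position, orientation): joint angles nearest the present ones, or None.
- manip.grab_frame(name): name is "scene" or "top" or "wrist"; returns (picture, depth): 384x512x3 uint8, red, green, blue; 384x512 float32, m along the optical axis (not along the pixel's ray), 0 where there is no reading.
- manip.get_calibration(name): a dict with "camera_matrix" (3x3 intrinsics, pixels), "k1" (the pictures are not rectified: a ray, as slopes to the right and down, at radius r is drawn at 1 + k1 r^2 times it, then the intrinsics apply), "R" (3x3) and "t" (3): a world point X has camera coordinates R X + t. Camera axes: x right, y down, z forward; pixel columns grow to the right and rows downward; lengths in m; the calibration is good to about 2 mm. A picture is of the moment at which its call begins: read the wrist's pose just before it. get_calibration takes no time and is no camera call; for the wrist camera it gives the pose at the moment of the call.
A pose or a line that the arm cannot do raises manip.Unreachable and nothing moves.
- manip.sign_off(): hands the job in, once; it reports no verdict.
Trained networks look in the newest picture that a camera, given by its name, has taken for a name from the list of things; names that differ only in an ending like _2 or _b are one class to them, and where a whole thing is asked for, a point or a joint stands for the part that bears it (a point fixed in the world has none). Each returns a list of dicts, best first, with "confidence" (0 to 1); they miss things now and then, are a little off and sometimes report something else, mostly with a low value. They report only what shows in the picture. A call takes as long as a camera call. They do not tell look-alikes from the thing itself.
- manip.look_for(camera, name): "at" ([x, y, z] in m, in world coordinates, good to about 4 mm: the middle of the surface that is visible of it).
Readings, each from a call of its own:
- manip.current_time(): time.
- manip.current_qpos(): joint angles.
- manip.current_joint_vel(): joint speeds.
- manip.current_joint_torque(): joint torques, N m.
- manip.current_ee_pos(): TCP position.
- manip.current_tcp_rot(): TCP orientation.
- manip.current_force(): force on the tool from outside, world axes, zero at the start.
- manip.current_ft_torque(): the same for the moment, N m.
- manip.current_grip_width(): opening from 0.0 (shut) to 1.0 (fully open).
Only numpy, scipy, OpenCV 4.12 (cv2) and the standard library are available. Lean on these libraries where they do the work, as an engineer would, in place of code of your own. Each camera call takes 0.05 s, during which the arm holds its last target.

## Task

With the carrier still on its rests, lower the short rectangular aluminium blank (the one with two holes) into the carrier's pocket until it sits fully home, and swing the clamp lever shut over it. Then grip the carrier by its upright blade handle, lift it straight up about 10 cm clear of its rests and finish while holding it there, steady and level, keeping it level all the way; leave the other things on the bench alone.

Things in the scene. Friction and masses are not known exactly. Their poses are not given: they have to be found in the camera images.
- blank: the workpiece: aluminium block 40 mm (its x) x 28 mm (its y) x 38 mm tall, two small holes on top, about 0.12 kg, standing on the bench. Origin: centre of its underside, z up. It looks the same after a half turn.
- carrier: hand carrier, about 0.55 kg: aluminium plate 108 mm (x) x 190 mm (y, -85 to +105) x 6 mm, loose on two rests 20 mm high. Origin: plate's underside below the handle, z up. Heights here are above that underside. On it: blade handle at the origin; pocket block at y +70 mm, 62 (x) x 50 (y) mm, top at 24; hinge post 18 mm across at x -42, y +70; balance weight at y -66, 70 x 30 mm, top at 28.
- pocket (a point): centre of the pocket's floor, 10 mm above the carrier's underside; axes as the carrier's. The pocket is 14 mm deep, 43 mm (x) x 31 mm (y) with a 3 mm chamfer at its mouth, so the blank goes in with its long side along the carrier's x and the upper 24 mm stand proud.
- handle (a point): point to grip on the handle, a dark steel blade 40 mm wide in x and 14 mm thick in y, standing to 90 mm above the carrier's underside; this point is 76 mm above it, on the blade's middle. Pinch along the carrier's y. The loaded carrier balances within 10 mm of it. Axes as the carrier's.
- clamp_lever (a joint): angle of the clamp lever about its upright hinge: 0 = shut (stop; it points along the carrier's +x across the pocket, 2.5 mm over a seated blank), growing counter-clockwise from above as it opens towards the carrier's +y end, to 1.8 rad (stop). Starts open, stays where left, under 1 N at the knob. Steel bar 16 mm wide, 50.5-58.5 mm above the carrier's underside, 90 mm long.
- lever_hinge (a point): on the lever's hinge axis, at the bar's top face (58.5 mm above the carrier's underside); its axes turn with the lever, x along the bar towards the knob.
- lever_knob (a point): on the axis of the upright round knob pin (14 mm diameter, 27.5 mm tall, from 58.5 to 86 mm above the carrier's underside) at the lever's end, 87 mm from the hinge; the point lies 72 mm above the underside; axes as the hinge's.
- cradle: fixed dark steel cradle under the carrier: two cross bars whose tops (the rests) are 20 mm above the bench, with small locators 5 mm higher round the plate and about 3 mm play. Origin: on the bench below the carrier's origin; axes as the carrier's at the start.
- long_blank: aluminium block 64 x 28 x 38 mm tall, three small holes in a row on top: too long for the pocket, a bystander. Origin: centre of underside, long side along its x.
- round_blank: aluminium round 36 mm diameter, 38 mm tall, one hole on top: a bystander. Origin: centre of underside.
- wrench: steel spanner about 170 mm lying flat, a bystander.
- screwdriver: screwdriver about 190 mm lying flat, a bystander.
- oil_can: dark upright oil bottle, 52 mm diameter, 130 mm tall, a bystander.
- brush: brush about 190 mm lying flat, a bystander.
- collar: steel ring, 52 mm outside, 28 mm inside, 18 mm high, a bystander.
Not all that is in view belongs to the job. What is shaped like the blank but orange or yellow is not meant.

How it is judged:
On the way, in this order (a step that is already met when the one before it is completed fails the run):
1. the blank stands fully home in the pocket, carrier on its rests, lever still open (z of blank in the frame of pocket between -0.003 and 0.003 m and distance between blank and pocket below 0.005 m and angle between the z axis of blank and the z axis of carrier, either way round below 0.1 rad and z of carrier in the frame of cradle below 0.024 m and horizontal distance between carrier and cradle below 0.012 m and value of joint clamp_lever above 0.8 rad), for 0.2 s.
2. the lever is shut over the seated blank, carrier still on its rests (z of blank in the frame of pocket between -0.003 and 0.003 m and distance between blank and pocket below 0.005 m and angle between the z axis of blank and the z axis of carrier, either way round below 0.1 rad and z of carrier in the frame of cradle below 0.024 m and horizontal distance between carrier and cradle below 0.012 m and value of joint clamp_lever below 0.1 rad), for 0.2 s.
At the end, for the whole second after the job is handed in: carrier held in the air by its handle (within 40 mm), fingers only: 60-170 mm above the rests, at most 80 mm sideways, tilt < 0.1 rad, still (< 0.03 m/s, 0.15 rad/s); blank home in the pocket (3 mm in height, 5 mm overall), free of the fingers; lever within 0.1 rad of shut (z of blank in the frame of pocket between -0.003 and 0.003 m and distance between blank and pocket below 0.005 m and angle between the z axis of blank and the z axis of carrier, either way round below 0.1 rad and value of joint clamp_lever below 0.1 rad and z of carrier in the frame of cradle between 0.08 and 0.19 m and horizontal distance between carrier and cradle below 0.08 m and angle between carrier's own z axis and vertical below 0.1 rad and linear speed of carrier below 0.03 m/s and angular speed of carrier below 0.15 rad/s and distance between the grasp point and handle below 0.04 m and contact force between the fingers and carrier above 2 N and contact force between carrier and cradle below 0.1 N and contact force between the fingers and blank below 0.1 N and contact force between carrier and long_blank below 0.1 N and contact force between carrier and round_blank below 0.1 N and contact force between carrier and wrench below 0.1 N and contact force between carrier and screwdriver below 0.1 N and contact force between carrier and oil_can below 0.1 N and contact force between carrier and brush below 0.1 N and contact force between carrier and collar below 0.1 N); the arm keeps its last pose, push and grip.
It fails at once if the carrier is tipped by more than 0.3 rad (angle between carrier's own z axis and vertical above 0.3 rad).
It fails at once if the blank is let fall (over 0.8 m/s out of the fingers) instead of lowered (linear speed of blank above 0.8 m/s and contact force between the fingers and blank below 0.1 N).
It fails at once if another thing on the bench is moved by more than 30 mm (distance of any of long_blank, round_blank, wrench, screwdriver, oil_can, brush, collar from where it was at the start of the episode above 0.03 m).
It also fails if it takes over 72 s, if anything falls off the work surface, if the arm or the gripper's body presses on something with over 40 N, if the wrist force passes 120 N, or if a joint passes its speed limit or range.

## Working session

There is one attempt and no reset: what is moved stays moved. The work goes in short steps, each a Python script; the robot and the scene stay as the last script left them, time stands still between calls to the robot, and variables do not carry over. Pictures are saved under pics/ and viewed, and the job is handed in when it is done.

```bash
ls; mkdir -p pics; python3 - <<'E'
from bench import manip
import cv2, numpy as np
print(manip.current_time())
for n in ("scene","top"):
    p,d=manip.grab_frame(n); cv2.imwrite(f"pics/{n}0.png",p[:,:,::-1]); np.save(f"pics/{n}0.npy",d)
    c=manip.get_calibration(n); print(n,c)
    for k in ("blank","carrier","handle","pocket","clamp_lever","lever_knob","lever_hinge","long_blank"):
        r=manip.look_for(n,k); print(k,[(np.round(x["at"],3).tolist(),round(x["confidence"],2)) for x in r[:4]])
print(manip.current_time())
E
```

```text
pics
0.0
scene {'camera_matrix': array([[498.87892122,   0.        , 250.8168338 ],
       [  0.        , 498.87892122, 188.65476736],
       [  0.        ,   0.        ,   1.        ]]), 'k1': -0.08765352758813301, 'R': array([[ 0.75313571,  0.65780572, -0.00884521],
       [ 0.43575031, -0.50888249, -0.7424017 ],
       [-0.49285726,  0.55527492, -0.66989662]]), 't': array([-0.36962699, -0.22042185,  1.73515676])}
blank [([0.434, -0.299, 0.031], 0.8), ([0.546, -0.395, 0.038], 0.76), ([0.628, -0.326, 0.036], 0.54), ([0.527, -0.234, 0.033], 0.49)]
carrier [([0.577, 0.142, 0.035], 0.93)]
handle [([0.572, 0.148, 0.036], 0.62), ([0.626, -0.165, 0.036], 0.2)]
pocket [([0.573, 0.147, 0.038], 0.81)]
clamp_lever [([0.571, 0.269, 0.077], 0.55)]
lever_knob [([0.571, 0.272, 0.076], 0.49)]
lever_hinge [([0.568, 0.272, 0.083], 0.65)]
long_blank [([0.623, -0.165, 0.033], 0.68)]
top {'camera_matrix': array([[373.55992337,   0.        , 256.57021138],
       [  0.        , 373.55992337, 194.43748179],
       [  0.        ,   0.        ,   1.        ]]), 'k1': -0.019322403302560926, 'R': array([[-0.00859645, -0.99979555,  0.01830182],
       [-0.98828371,  0.00570548, -0.1525213 ],
       [ 0.1523857 , -0.01939854, -0.98813071]]), 't': array([-0.09092465,  0.55186882,  0.84889486])}
blank [([0.615, -0.316, 0.039], 0.84), ([0.522, -0.228, 0.035], 0.75), ([0.537, -0.389, 0.039], 0.72), ([0.431, -0.288, 0.038], 0.6)]
carrier [([0.562, 0.155, 0.028], 0.64)]
handle []
pocket [([0.565, 0.153, 0.028], 0.92)]
clamp_lever [([0.564, 0.27, 0.079], 0.92)]
lever_knob [([0.561, 0.27, 0.082], 0.91)]
lever_hinge [([0.561, 0.268, 0.08], 0.84)]
long_blank [([0.616, -0.154, 0.037], 0.69)]
0.9
```

View pics/scene0.png

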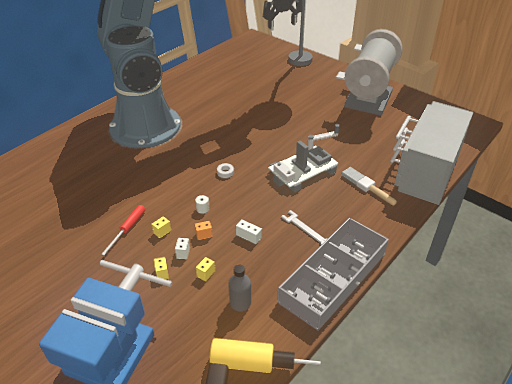

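View pics/top0.png

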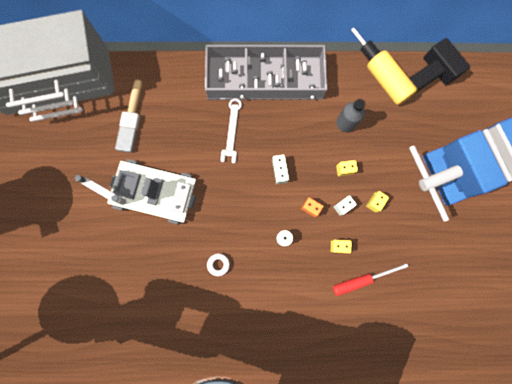

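Candidates in the top image: two-hole blocks at (345,205) aluminium, (313,207) orange, and (347,168), (378,201), (341,246) yellow. The aluminium three-hole block at (281,168) is the long blank. The block at (345,205) fits because it is aluminium, short and has two holes. I'll confirm it in an enlarged crop.

```bash
python3 - <<'E'
import cv2,numpy as np
p=cv2.imread("pics/top0.png")
a=cv2.resize(p[185:228,322:372],None,fx=8,fy=8,interpolation=cv2.INTER_CUBIC)
b=cv2.resize(p[150:230,65:210],None,fx=5,fy=5,interpolation=cv2.INTER_CUBIC)
cv2.imwrite("pics/cA.png",a);cv2.imwrite("pics/cB.png",b)
E
```

```text
(no output)
```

View pics/cA.png

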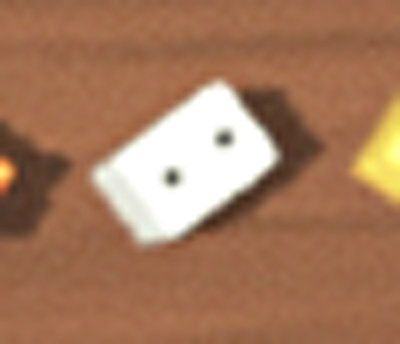

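View pics/cB.png

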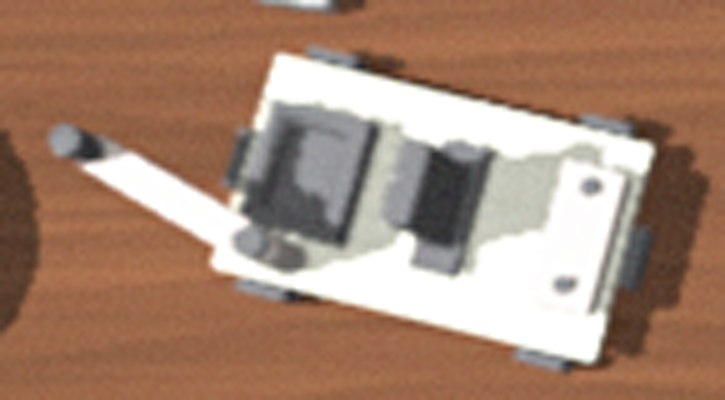

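Confirmed: (345,205) is the aluminium two-hole blank. In the carrier crop the lever is open and points image-left (+y). The pocket is at the left, the handle in the middle and the weight at the right. Next I'll take wrist views for precision.

```bash
cat > h.py <<'E'
from bench import manip
import cv2, numpy as np
def unproj(c,uv,z):
    uv=np.asarray(uv,float).reshape(-1,1,2)
    s=cv2.undistortPoints(uv,c["camera_matrix"],np.array([c["k1"],0,0,0,0.])).reshape(-1,2)
    R,t=c["R"],c["t"]; o=-R.T@t
    d=np.c_[s,np.ones(len(s))]@R
    return o+d*((z-o[2])/d[:,2])[:,None]
def cloud(c,d):
    v,u=np.mgrid[0:d.shape[0],0:d.shape[1]]
    s=cv2.undistortPoints(np.stack([u,v],-1).reshape(-1,1,2).astype(float),c["camera_matrix"],np.array([c["k1"],0,0,0,0.])).reshape(-1,2)
    P=np.c_[s,np.ones(len(s))]*d.reshape(-1,1)
    return ((P-c["t"])@c["R"]).reshape(*d.shape,3)
def proj(c,X):
    X=np.atleast_2d(X).astype(float)
    return cv2.projectPoints(X.reshape(-1,1,3),cv2.Rodrigues(c["R"])[0],c["t"],c["camera_matrix"],np.array([c["k1"],0,0,0,0.]))[0].reshape(-1,2)
def down(yaw):
    # tool x down; jaw axis (tool y) at world yaw
    x=np.array([0,0,-1.]);y=np.array([np.cos(yaw),np.sin(yaw),0]);return np.column_stack([x,y,np.cross(x,y)])
E
python3 - <<'E'
from h import *
c=manip.get_calibration("top")
h=unproj(c,[(343.5,207.1),(350,202.1)],0.038);print("blank holes",h, h.mean(0), np.arctan2(*(h[0]-h[1])[1::-1]))
# handle blade top: crop quad px -> centre
print("plate corners",unproj(c,[(65+275/5,150+52/5),(65+655/5,150+145/5),(65+598/5,150+360/5),(65+212/5,150+265/5)],0.026))
print("knob/hinge",unproj(c,[(65+67/5,150+140/5)],0.106),unproj(c,[(65+250/5,150+238/5)],0.079))
w=manip.get_calibration("wrist"); R=manip.current_tcp_rot(); p=manip.current_ee_pos()
o=-w["R"].T@w["t"]; print("wrist cam K",w["camera_matrix"],w["k1"],"in tool:",R.T@(o-p), "\n axes in tool\n",R.T@w["R"].T)
print(R,p)
E
```

```text
blank holes [[ 0.52001306 -0.3036013   0.038     ]
 [ 0.53202599 -0.3198945   0.038     ]] [ 0.52601953 -0.3117479   0.038     ] 2.2061182702980786
plate corners [[0.64048364 0.2399568  0.026     ]
 [0.59288028 0.05250622 0.026     ]
 [0.48789838 0.07814602 0.026     ]
 [0.5350014  0.26534917 0.026     ]]
knob/hinge [[0.58077446 0.30219677 0.106     ]] [[0.54024752 0.22847118 0.079     ]]
wrist cam K [[304.44400564   0.         251.22730953]
 [  0.         304.44400564 189.4837333 ]
 [  0.           0.           1.        ]] -0.04678041869070208 in tool: [-0.14223237  0.00057554 -0.07559238] 
 axes in tool
 [[ 2.79348394e-05 -2.95615153e-01  9.55307113e-01]
 [ 9.99999163e-01  1.24421841e-03  3.55775640e-04]
 [-1.29378337e-03  9.55306303e-01  2.95614940e-01]]
[[ 1.45333770e-06  3.50145653e-01  9.36695266e-01]
 [-4.61641383e-05  9.36695265e-01 -3.50145652e-01]
 [-9.99999999e-01 -4.27328499e-05  1.75255069e-05]] [0.19257143 0.51516985 0.23127023]
```

```bash
python3 - <<'E'
from h import *
for nm,p,ys in (("car",[0.562,0.149,0.28],(1.322,1.322-np.pi)),("blank",[0.526,-0.312,0.05],(0.635,0.635-np.pi)),("pocket",[0.579,0.217,0.05],(1.322,1.322-np.pi))):
    for y in ys: 
        q=manip.inverse_kinematics(p,down(y)); print(nm,y,None if q is None else np.round(q,2))
manip.move_ptp([0.562,0.149,0.28],down(1.322))
c=manip.get_calibration("wrist"); p,d=manip.grab_frame("wrist")
np.savez("pics/w1.npz",p=p,d=d,**c); cv2.imwrite("pics/w1.png",p[:,:,::-1]); print(manip.current_time(),manip.current_ee_pos(),manip.current_force())
E
```

```text
car 1.322 [ 0.18  0.36  1.51 -0.    1.27 -1.14]
car -1.819592653589793 [ 0.18  0.36  1.51 -0.    1.27  2.  ]
blank 0.635 [-0.61  0.69  1.61 -0.    0.85 -1.25]
blank -2.5065926535897933 [-0.61  0.69  1.61 -0.    0.85  1.9 ]
pocket 1.322 [ 0.28  0.7   1.59 -0.    0.86 -1.04]
pocket -1.819592653589793 [ 0.28  0.7   1.59 -0.    0.86  2.1 ]
2.8417 [0.56166351 0.14985354 0.27991812] [ 0.02100905 -0.75780604 -0.07041213]
```

View pics/w1.png

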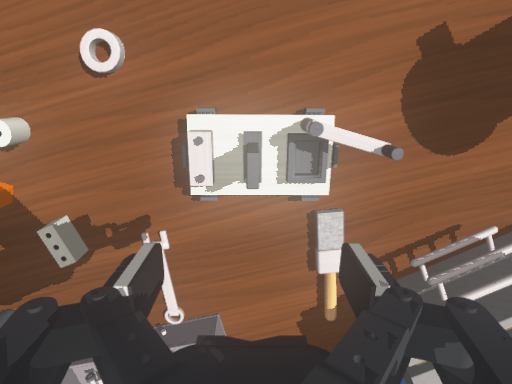

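The wrist view shows the carrier at (187-335,115-195). The handle blade is around (253,160), the pocket around (308,158), the hinge at (314,127) and the knob at (396,153). I'll overlay the model on an enlarged crop and refine.

```bash
cat > ov.py <<'E'
from h import *
def carrier_pts(o,yaw,th,z0=0.020):
    c,s=np.cos(yaw),np.sin(yaw);R=np.array([[c,-s,0],[s,c,0],[0,0,1]])
    T=lambda L:(np.array(L,float)@R.T)+np.array([o[0],o[1],z0])
    box=lambda cx,cy,hx,hy,z:T([[cx-hx,cy-hy,z],[cx+hx,cy-hy,z],[cx+hx,cy+hy,z],[cx-hx,cy+hy,z]])
    D={"plate":box(0,.01,.054,.095,.006),"block":box(0,.07,.031,.025,.024),"pocket":box(0,.07,.0215,.0155,.010),"mouth":box(0,.07,.0245,.0185,.024),
       "blade":box(0,0,.02,.007,.09),"weight":box(0,-.066,.035,.015,.028)}
    a=np.linspace(0,2*np.pi,24)
    k=np.array([-.042+.087*np.cos(th),.07+.087*np.sin(th)])
    D["knob"]=T(np.c_[k[0]+.007*np.cos(a),k[1]+.007*np.sin(a),0*a+.086])
    u=np.array([np.cos(th),np.sin(th)]);n=np.array([-u[1],u[0]]);h=np.array([-.042,.07])
    D["bar"]=T([[*(h+n*.008),.0585],[*(h+u*.09+n*.008),.0585],[*(h+u*.09-n*.008),.0585],[*(h-n*.008),.0585]])
    return D
def draw(fn,npz,D,box,f):
    w=np.load(npz);c={k:w[k] for k in("camera_matrix","R","t")};c["k1"]=float(w["k1"])
    x0,y0,x1,y1=box
    im=cv2.resize(np.ascontiguousarray(w["p"][y0:y1,x0:x1,::-1]),None,fx=f,fy=f,interpolation=cv2.INTER_CUBIC)
    cols=[(0,0,255),(0,200,0),(255,0,0),(200,0,200),(0,165,255),(200,200,0),(0,255,255),(255,0,255)]
    for i,(k,v) in enumerate(D.items()):
        q=(proj(c,v)-[x0-.5,y0-.5])*f-.5
        cv2.polylines(im,[np.round(q*8).astype(int)],True,cols[i%8],1,cv2.LINE_AA,3)
    cv2.imwrite(fn,im)
E
python3 - <<'E'
from ov import *
draw("pics/o1.png","pics/w1.npz",carrier_pts((0.5616,0.1493),-0.249,1.317),(170,95,430,215),3)
w=np.load("pics/w1.npz");c={k:w[k] for k in("camera_matrix","R","t")};c["k1"]=float(w["k1"])
X=cloud(c,w["d"])
for n,(u,v) in dict(blade=(253,150),knob=(397,153),hinge=(316,127),plate=(222,140),weight=(203,160),pocket=(315,165),bench=(250,220)).items(): print(n,np.round(X[v-1:v+2,u-1:u+2].reshape(-1,3).mean(0),4))
E
```

```text
blade [0.5438 0.157  0.0949]
knob [0.5821 0.3051 0.1053]
hinge [0.5378 0.2299 0.0838]
plate [0.5329 0.1186 0.0262]
weight [0.5487 0.0915 0.0476]
pocket [0.5941 0.2291 0.0296]
bench [ 6.614e-01  1.235e-01 -5.000e-04]
```

View pics/o1.png

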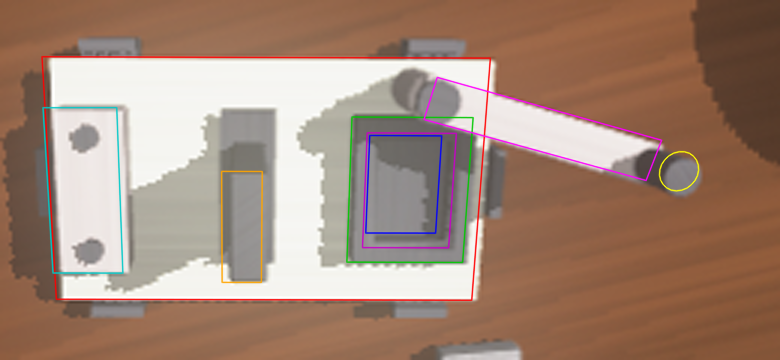

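```bash
python3 - <<'E'
from ov import *
from scipy.optimize import least_squares
w=np.load("pics/w1.npz");c={k:w[k] for k in("camera_matrix","R","t")};c["k1"]=float(w["k1"])
px=lambda L:(np.array(L)+.5)/3+[170-.5,95-.5]
# order: (-x,-y),(+x,-y),(+x,+y),(-x,+y): image up=-x, right=+y
obs={"plate":px([(48,57),(62,299),(478,299),(494,60)]),"blade":px([(228,171),(231,281),(267,281),(265,171)]),"weight":px([(52,108),(60,271),(130,270),(125,107)]),
"block":px([(352,115),(354,262),(467,263),(472,118)])}
kn=px([(682,173)])
def f(x):
    D=carrier_pts(x[:2],x[2],x[3]); r=[proj(c,D[k])-obs[k] for k in obs]
    r.append(2*(proj(c,D["knob"][:-1]).mean(0)-kn)); return np.vstack(r).ravel()
s=least_squares(f,[.5616,.1493,-.249,1.317],loss="soft_l1"); print(s.x,np.round(f(s.x).reshape(-1,2),1).tolist())
draw("pics/o2.png","pics/w1.npz",carrier_pts(s.x[:2],s.x[2],s.x[3]),(170,95,430,215),3)
np.save("car.npy",s.x)
E
```

```text
[ 0.56211333  0.15157466 -0.24658557  1.30047773] [[-0.4, -0.1], [-0.2, 0.0], [-0.5, 0.0], [0.3, -1.0], [-0.1, -0.1], [-0.9, 0.2], [0.2, 0.2], [1.1, -0.1], [-1.3, -0.2], [-0.6, 0.6], [-0.6, 0.9], [-1.1, 0.1], [1.7, 0.4], [-0.7, -0.2], [0.2, -0.5], [2.1, -0.5], [1.0, 0.3]]
```

View pics/o2.png

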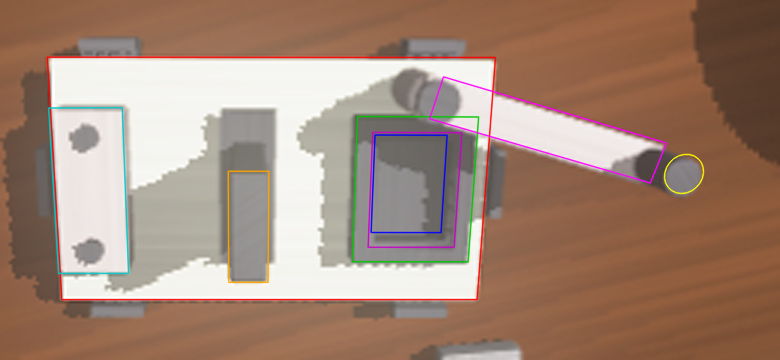

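```bash
python3 - <<'E'
from h import *
manip.set_gripper(0.65,40)
manip.move_ptp([0.526,-0.312,0.17],down(0.635))
c=manip.get_calibration("wrist"); p,d=manip.grab_frame("wrist")
np.savez("pics/w2.npz",p=p,d=d,**c); print(manip.current_time(),manip.current_ee_pos(),manip.current_grip_width())
cv2.imwrite("pics/w2.png",p[:,:,::-1])
X=cloud(c,d)
m=((X[...,2]>0.033)&(X[...,2]<0.043)&(np.hypot(X[...,0]-.526,X[...,1]+.312)<0.035)).astype(np.uint8)
P=X[m>0][:,:2].astype(np.float32); r=cv2.minAreaRect(P*1000); print(len(P),r,np.median(X[m>0][:,2]),P.mean(0))
ys,xs=np.nonzero(m); print(xs.min(),xs.max(),ys.min(),ys.max())
E
```

```text
5.0333 [ 0.52656764 -0.31117558  0.17031236] 0.647993646307351
1235 ((527.539794921875, -309.5997009277344), (27.31852912902832, 40.02690124511719), 35.90570068359375) 0.03765793743363025 [ 0.52682996 -0.30902627]
238 267 158 199
```

View pics/w2.png

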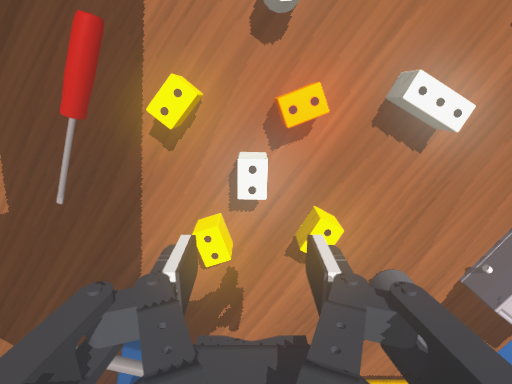

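The two-hole aluminium blank is at (252,177), between the orange and yellow look-alikes. The fit gives 27.3 x 40.0 mm with its top at 37.7 mm, so I'll grasp it.

```bash
python3 - <<'E'
from h import *
R=down(0.627); b=[0.5275,-0.3097]
manip.move_l([*b,0.05],R,max_speed=0.2)
manip.move_l([*b,0.017],max_speed=0.06); print(manip.current_force(),manip.current_ee_pos())
print(manip.set_gripper(0.0,50),manip.current_grip_width(),manip.current_force())
manip.move_l([*b,0.20],max_speed=0.15)
c=manip.get_calibration("wrist"); p,d=manip.grab_frame("wrist")
np.savez("pics/w3.npz",p=p,d=d,**c); cv2.imwrite("pics/w3.png",p[:,:,::-1]); print(manip.current_time(),manip.current_ee_pos(),manip.current_grip_width(),manip.current_force())
E
```

```text
[ 0.56326255  1.34764612 -0.19254079] [ 0.52758496 -0.3097609   0.01702499]
False 0.31220388355006373 [-0.12411124 -1.34485473  4.4919982 ]
8.2667 [ 0.52717127 -0.30945997  0.19901918] 0.31181654675528336 [ 0.54492207  0.42605579 -1.01695012]
```

View pics/w3.png

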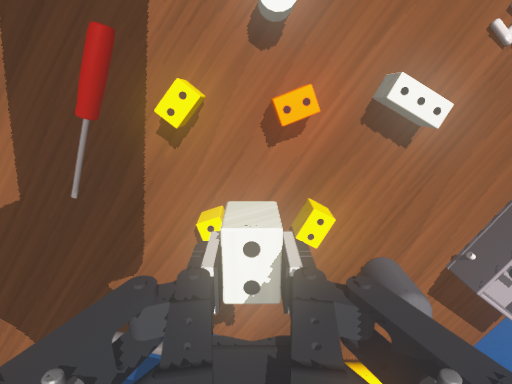

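The blank is held squarely, with its holes at (251,249) and (251,287). I'll measure its offset in the tool frame and move over the pocket.

```bash
python3 - <<'E'
from h import *
w=np.load("pics/w3.npz");c={k:w[k] for k in("camera_matrix","R","t")};c["k1"]=float(w["k1"])
X=cloud(c,w["d"]); reg=X[240:298,226:278]; print("top z",np.median(reg[...,2]))
p=manip.current_ee_pos();R=manip.current_tcp_rot()
h=unproj(c,[(251.3,249),(251.3,287)],np.median(reg[...,2])); print((h-p)@R,(h.mean(0)-p)@R)
m=(abs(X[...,2]-np.median(reg[...,2]))<0.004)&(np.hypot(X[...,0]-p[0],X[...,1]-p[1])<.035)
L=(X[m]-p)@R; print(np.percentile(L,[1,50,99],axis=0))
car=np.load("car.npy"); o=car[:2];y=car[2]
u=np.array([np.cos(y),np.sin(y)]);v=np.array([-u[1],u[0]])
pk=o+.07*v; print("pocket",pk)
manip.move_ptp([*pk,0.145],down(y+np.pi/2))
c=manip.get_calibration("wrist"); p,d=manip.grab_frame("wrist")
np.savez("pics/w4.npz",p=p,d=d,**c); cv2.imwrite("pics/w4.png",p[:,:,::-1]); print(manip.current_time(),manip.current_ee_pos(),manip.current_grip_width())
E
```

```text
top z 0.2192204343478944
[[-0.02018545  0.00040386 -0.01025496]
 [-0.0202166   0.00043234  0.00964651]] [-0.02020102  0.0004181  -0.00030422]
[[-0.02347047 -0.02399805 -0.02047606]
 [-0.02013524  0.00069941 -0.00486875]
 [-0.01672676  0.02466458  0.01859065]]
pocket [0.57919992 0.21945727]
10.25 [0.57961488 0.21856768 0.14513228] 0.3143388086461541
```

View pics/w4.png

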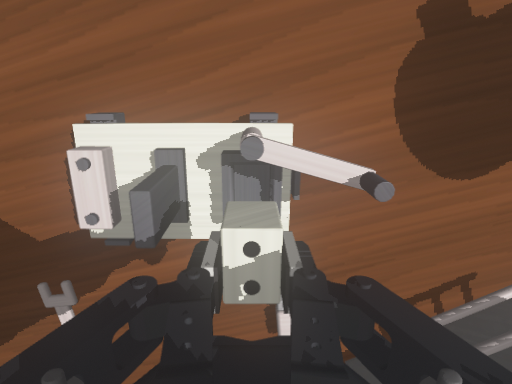

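```bash
python3 - <<'E'
from ov import *
x=np.load("car.npy"); draw("pics/o4.png","pics/w4.npz",carrier_pts(x[:2],x[2],x[3]),(60,100,320,255),3)
E
```

```text
(no output)
```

View pics/o4.png

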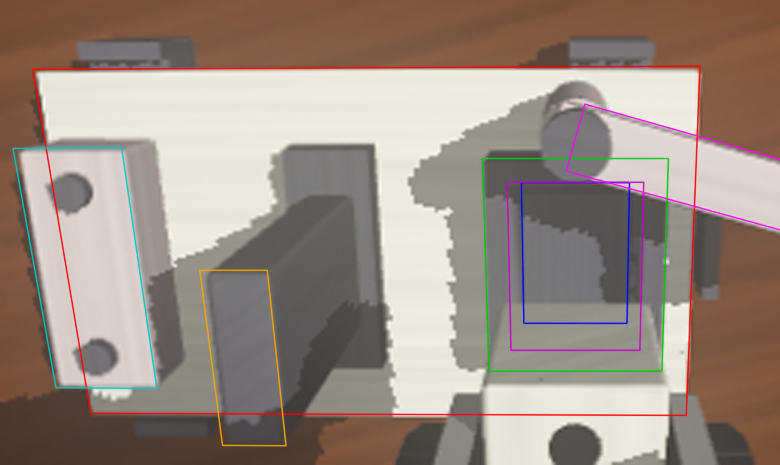

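```bash
python3 - <<'E'
from ov import *
print(manip.current_ee_pos(), manip.current_joint_vel())
c=manip.get_calibration("wrist"); p,d=manip.grab_frame("wrist")
np.savez("pics/w5.npz",p=p,d=d,**c)
print(manip.current_ee_pos())
x=np.load("car.npy"); D=carrier_pts(x[:2],x[2],x[3]); draw("pics/o5.png","pics/w5.npz",D,(60,100,320,255),3)
draw("pics/o5b.png","pics/w5.npz",{},(205,130,305,215),7)
E
```

```text
[0.57961488 0.21856768 0.14513228] [ 2.98527108e-03  4.55447789e-05  8.48935492e-04  1.40716866e-03
 -2.40422737e-04  8.59629310e-04]
[0.57957451 0.21860781 0.14510413]
```

View pics/o5.png

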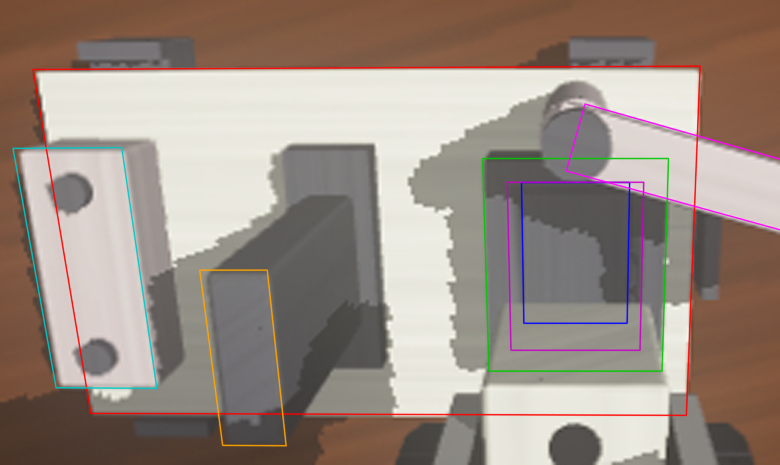

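View pics/o5b.png

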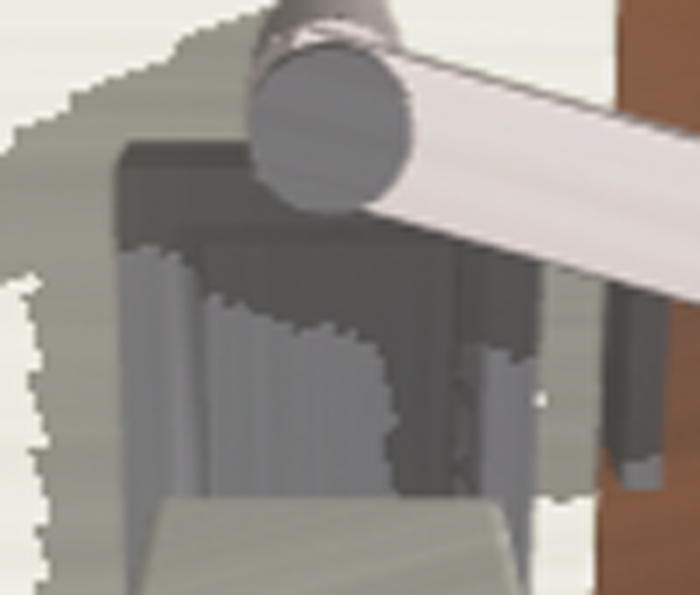

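```bash
python3 - <<'E'
from h import *
car=np.load("car.npy"); o=car[:2];y=car[2]
u=np.array([np.cos(y),np.sin(y)]);v=np.array([-u[1],u[0]])
t=o+.07*v-.0004*v+.0003*u
R=down(y+np.pi/2)
manip.move_l([*t,0.075],R,max_speed=0.12); manip.dwell(.15); e=manip.current_ee_pos(); print(e,t-e[:2])
f0=manip.current_force(); print(f0)
for z in (.062,.058,.054,.051,.049,.0475):
    manip.move_l([*t,z],R,max_speed=0.04); f=manip.current_force()-f0; e=manip.current_ee_pos(); print(z,np.round(e-[*t,z],4),np.round(f,1))
    if abs(f).max()>15: print("stop");break
print(manip.current_time())
E
```

```text
[0.5798814  0.21915932 0.07593934] [-0.00048819 -0.00016318]
[-0.15095683  0.04210678 -0.08025788]
0.062 [-0.0001 -0.     -0.0003] [ 1.1  0.4 -0.8]
0.058 [-0.0001 -0.     -0.0002] [ 0.5  0.4 -1.1]
0.054 [-0.0002 -0.0001 -0.0003] [ 0.7 -0.5 -1.1]
0.051 [-0.0001 -0.     -0.0002] [-0.   0.4 -1.8]
0.049 [-0.0001 -0.     -0.0001] [ 0.1  0.  -1.3]
0.0475 [0.0001 0.0001 0.0001] [ 1.1  0.4 -0.1]
12.9083
```

```bash
python3 - <<'E'
from h import *
car=np.load("car.npy"); o=car[:2];y=car[2]
u=np.array([np.cos(y),np.sin(y)]);v=np.array([-u[1],u[0]])
t=o+.07*v-.0004*v+.0003*u
R=down(y+np.pi/2); manip.dwell(.1); f0=manip.current_force(); print(f0)
for z in (.0470,.0466,.0462,.0458):
    manip.move_l([*t,z],R,max_speed=0.02); manip.dwell(.1); f=manip.current_force(); e=manip.current_ee_pos(); print(z,np.round(e-[*t,z],4),np.round(f,1))
    if abs(f-f0).max()>6: print("contact");break
manip.set_gripper(0.5); print(manip.current_grip_width(),manip.current_force())
manip.move_l([*t,0.13],R,max_speed=0.15)
manip.dwell(.1)
c=manip.get_calibration("wrist"); p,d=manip.grab_frame("wrist")
np.savez("pics/w6.npz",p=p,d=d,**c); cv2.imwrite("pics/w6.png",p[:,:,::-1])
X=cloud(c,d); m=(np.hypot(X[...,0]-t[0],X[...,1]-t[1])<.012); print("blank top z",np.median(X[m][:,2]), manip.current_time())
E
```

```text
[ 1.10970962  0.1796034  -0.12475803]
0.047 [0.0001 0.0001 0.0006] [-1.6 -0.6  4.6]
0.0466 [0.0001 0.     0.0009] [-3.8 -1.2 10.9]
contact
0.49952320146249 [ 0.45982123 -0.18084785 -0.55217429]
blank top z 0.2027796623882479 14.8667
```

View pics/w6.png

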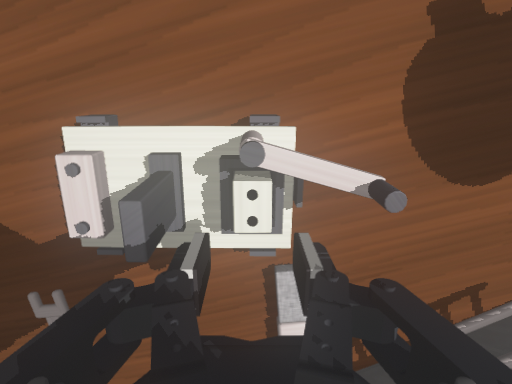

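The blank stands in the pocket with its holes at (252,195) and (252,221). I'll check the seated height and the model overlay, including the knob.

```bash
python3 - <<'E'
from ov import *
from scipy.optimize import least_squares
w=np.load("pics/w6.npz");c={k:w[k] for k in("camera_matrix","R","t")};c["k1"]=float(w["k1"])
X=cloud(c,w["d"]); print("blank top",[np.round(X[v,u],4).tolist() for v,u in((208,252),(203,245),(228,245),(228,262),(200,262))])
print("plate",X[140,120],"weight",X[200,85], "knob",X[198,396],"hinge",X[153,252])
x=np.load("car.npy"); D=carrier_pts(x[:2],x[2],x[3])
o,y=x[:2],x[2];u=np.array([np.cos(y),np.sin(y)]);v=np.array([-u[1],u[0]]);pk=o+.07*v
D["bl"]=np.array([[*(pk+a*u*.02+b*v*.014),.068] for a,b in((-1,-1),(1,-1),(1,1),(-1,1))])
draw("pics/o6.png","pics/w6.npz",D,(55,105,415,265),2.2)
E
```

```text
blank top [[0.5799, 0.2197, 0.0681], [0.5752, 0.2158, 0.0676], [0.5936, 0.2111, 0.0683], [0.5968, 0.223, 0.0679], [0.5759, 0.228, 0.0676]]
plate [0.51249914 0.12615021 0.02553325] weight [0.54940253 0.09097937 0.04639886] knob [0.58058563 0.30550942 0.10558303] hinge [0.53873415 0.22996861 0.08448496]
```

View pics/o6.png

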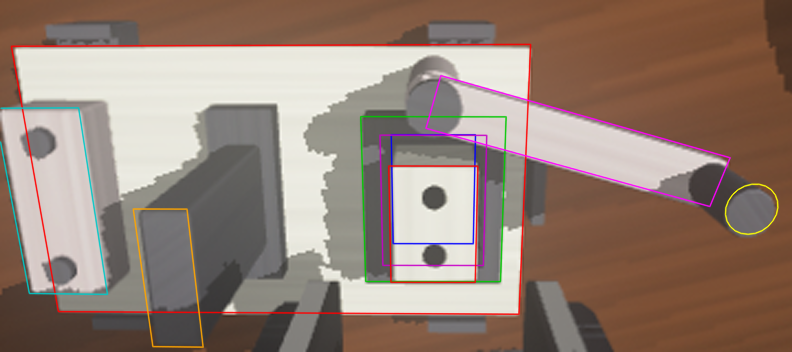

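Blank top reads 0.068 m, which is fully home, and the lever is still open. Next I'll take the knob and swing it shut along its arc.

```bash
python3 - <<'E'
from h import *
x=np.load("car.npy"); o,y=x[:2],x[2];u=np.array([np.cos(y),np.sin(y)]);v=np.array([-u[1],u[0]])
H=o-.042*u+.07*v
K=lambda th:H+.087*(np.cos(th)*u+np.sin(th)*v)
R=down(y+np.pi/2); th0=1.315; print(K(th0))
manip.move_l([*K(th0),0.13],R,max_speed=.15)
manip.move_l([*K(th0),0.084],R,max_speed=.08)
manip.set_gripper(0.0,20); print(manip.current_grip_width(),manip.current_force(),manip.current_time())
for th in np.linspace(th0,0.02,11)[1:]:
    manip.move_l([*K(th),0.084],R,max_speed=.08); f=manip.current_force(); print(round(th,2),np.round(f,1),manip.current_grip_width())
    if np.abs(f).max()>15: print("stop");break
print(manip.current_ee_pos(),manip.current_time())
E
```

```text
[0.58036212 0.30595935]
0.1532680141095769 [-0.96768849 -0.59464153  4.01256519] 16.6917
1.19 [ 0.9 -0.5  6.9] 0.15068787406648354
1.06 [1.4 1.8 6.1] 0.15586163754025453
0.93 [3.2 4.  3.9] 0.15294713952044164
0.8 [3.3 2.9 3.2] 0.15173609149052236
0.67 [4.9 2.4 4.1] 0.15346907457245904
0.54 [5.2 2.7 3.9] 0.15352372639633347
0.41 [5.1 0.7 4.5] 0.15216579437193808
0.28 [5.2 1.5 4.4] 0.15476772471866015
0.15 [ 2.  -0.6  5.6] 0.1530298540496047
0.02 [ 2.3 -0.9  6.1] 0.15424493745962892
[0.62297504 0.20998146 0.08422405] 19.6083
```

```bash
python3 - <<'E'
from ov import *
x=np.load("car.npy")
manip.set_gripper(0.45); e=manip.current_ee_pos()
manip.move_l([e[0],e[1],.15],max_speed=.15)
o,y=x[:2],x[2];u=np.array([np.cos(y),np.sin(y)])
manip.move_l([*(o+.03*u),.22],down(y+np.pi/2),max_speed=.2);manip.dwell(.15)
c=manip.get_calibration("wrist"); p,d=manip.grab_frame("wrist")
np.savez("pics/w7.npz",p=p,d=d,**c); print(manip.current_time(),manip.current_grip_width())
cv2.imwrite("pics/w7.png",p[:,:,::-1])
D=carrier_pts(x[:2],x[2],0.0); draw("pics/o7.png","pics/w7.npz",D,(140,80,350,220),3.6)
E
```

```text
21.425 0.4467309477535098
```

View pics/w7.png

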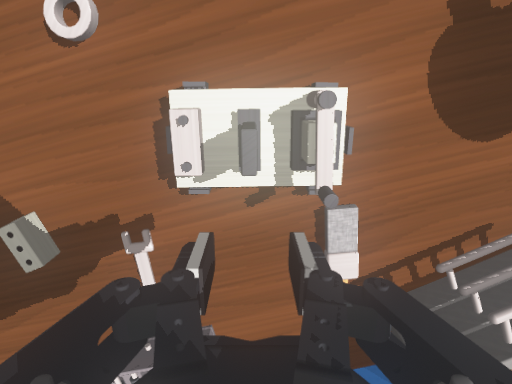

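View pics/o7.png

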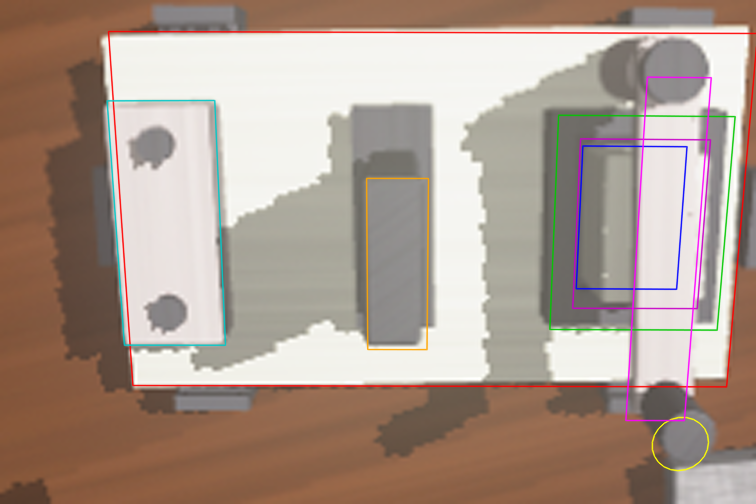

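```bash
python3 - <<'E'
from ov import *
from scipy.optimize import least_squares
w=np.load("pics/w7.npz");c={k:w[k] for k in("camera_matrix","R","t")};c["k1"]=float(w["k1"])
px=lambda L:(np.array(L)+.5)/3.6+[140-.5,80-.5]
obs={"plate":px([(103,35),(132,386),(725,378),(748,27)]),"blade":px([(366,178),(369,345),(418,345),(428,179)])}
kn=px([(687,439)])
def f(x):
    D=carrier_pts(x[:2],x[2],x[3]); r=[proj(c,D[k])-obs[k] for k in obs]
    r.append(2*(proj(c,D["knob"][:-1]).mean(0)-kn)); return np.vstack(r).ravel()
x0=np.load("car.npy");x0[3]=0
s=least_squares(f,x0,loss="soft_l1"); print(x0,s.x,np.round(f(s.x).reshape(-1,2),1).tolist())
np.save("car2.npy",s.x); draw("pics/o8.png","pics/w7.npz",carrier_pts(s.x[:2],s.x[2],s.x[3]),(140,80,350,220),3.6)
X=cloud(c,w["d"]);print("blank top",X[140,309],X[150,309],"lever",X[170,324],"plate",X[110,215],X[180,215],X[180,340])
E
```

```text
[ 0.56211333  0.15157466 -0.24658557  0.        ] [ 0.56161727  0.1510654  -0.2338987   0.01980401] [[0.2, -0.4], [0.2, 0.3], [0.5, 0.9], [1.5, -0.0], [-1.0, -0.4], [-0.9, 0.8], [1.9, 0.6], [-1.1, -0.8], [-0.0, -0.2]]
blank top [0.57071671 0.20791032 0.06720303] [0.58016874 0.20599449 0.0676662 ] lever [0.60007634 0.21465613 0.07898924] plate [0.52230181 0.12258039 0.02558655] [0.59693866 0.10135087 0.02611897] [0.63130965 0.23989063 0.02654673]
```

View pics/o8.png

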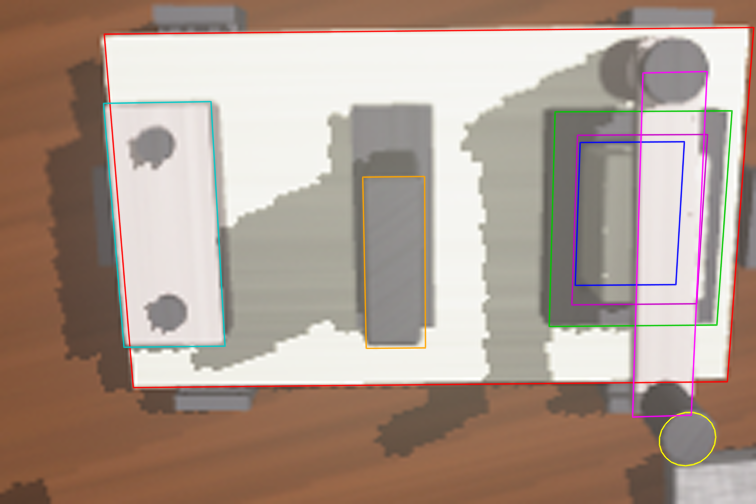

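The lever fits at about 0.02 rad, knob at (687,439) in the crop, and the blank is still seated with its top near 0.0675. Next: grip the handle and lift.

```bash
python3 - <<'E'
from ov import *
x=np.load("car2.npy"); o,y=x[:2],x[2]; R=down(y+np.pi/2)
manip.move_l([*o,.16],R,max_speed=.15)
manip.move_l([*o,.077],R,max_speed=.08); manip.dwell(.1); print(manip.current_ee_pos()-[*o,.077],manip.current_force())
manip.set_gripper(0.0,110); manip.dwell(.2); print(manip.current_grip_width(),manip.current_force(),manip.current_ft_torque())
manip.move_l([*o,.082],R,max_speed=.02); manip.dwell(.2); print(manip.current_force(),manip.current_ft_torque())
manip.move_l([*o,.177],R,max_speed=.05); manip.dwell(.4); print(manip.current_force(),manip.current_ft_torque(),manip.current_ee_pos(),manip.current_tcp_rot().round(3).tolist())
for n in("wrist","scene","top"):
    c=manip.get_calibration(n);p,d=manip.grab_frame(n);np.savez(f"pics/{n}9.npz",p=p,d=d,**c);cv2.imwrite(f"pics/{n}9.png",p[:,:,::-1])
print(manip.current_grip_width(),manip.current_time())
w=cv2.imread("pics/wrist9.png");s=cv2.imread("pics/scene9.png")
cv2.imwrite("pics/v9.png",cv2.resize(np.ascontiguousarray(s[80:230,220:400]),None,fx=4,fy=4,interpolation=cv2.INTER_CUBIC))
E
```

```text
[2.89049502e-04 5.44685353e-05 5.23290174e-04] [0.48634145 0.05973126 0.04763675]
0.1460920373898896 [-1.57705515 -2.51191603  5.31065322] [-0.33643993  0.33371184  0.10045951]
[-0.0143006  -0.11401989 -6.68950078] [ 0.02159428 -0.05846454 -0.04619251]
[ 0.19327662 -0.02213212 -6.5479142 ] [ 0.02183162  0.00243318 -0.00062035] [0.56160273 0.15106969 0.176959  ] [[-0.0, 0.232, 0.973], [-0.0, 0.973, -0.232], [-1.0, -0.0, -0.0]]
0.15009005880638318 27.0583
```

View pics/wrist9.png

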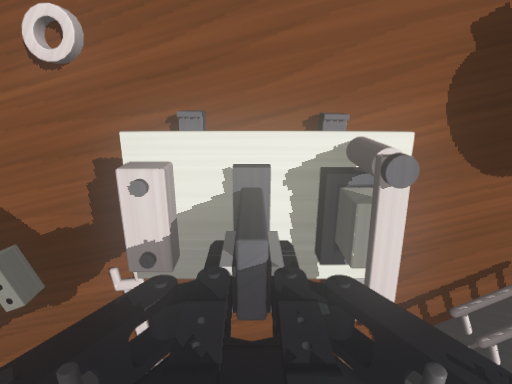

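View pics/v9.png

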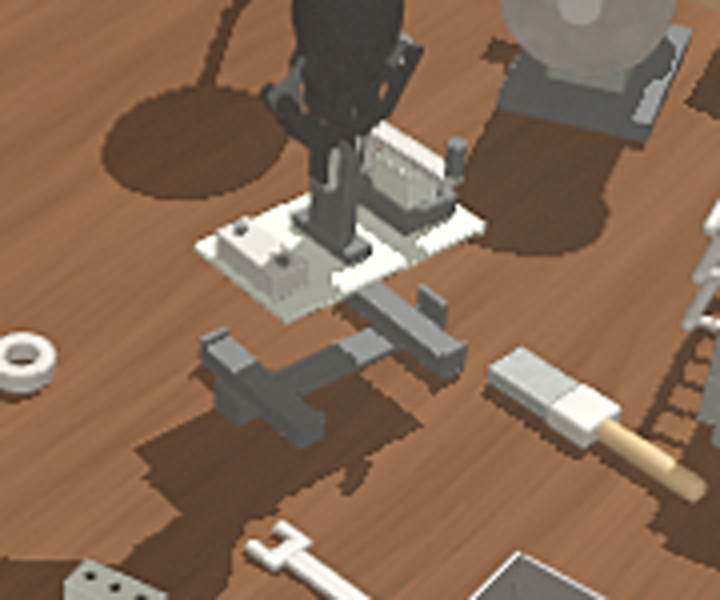

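The carrier hangs clear above its cradle, blank in the pocket and lever across it. Before handing in I'll check tilt, blank height and lever angle numerically.

```bash
python3 - <<'E'
from ov import *
w=np.load("pics/wrist9.npz");c={k:w[k] for k in("camera_matrix","R","t")};c["k1"]=float(w["k1"])
X=cloud(c,w["d"])
pl=np.vstack([X[138:155,130:340].reshape(-1,3),X[165:230,185:225].reshape(-1,3),X[180:230,285:310].reshape(-1,3)])
pl=pl[abs(pl[:,2]-np.median(pl[:,2]))<.006]
A=np.c_[pl[:,:2]-pl[:,:2].mean(0),np.ones(len(pl))];k=np.linalg.lstsq(A,pl[:,2],rcond=None)[0];print("plate tilt",np.hypot(*k[:2]),"z",k[2],len(pl))
zp=lambda P:(P[:2]-pl[:,:2].mean(0))@k[:2]+k[2]
P=np.median(X[205:245,350:362].reshape(-1,3),0); print("blank top above plate top",P[2]-zp(P),"(62-? expect .042)")
B=X[190:300,380:400]; 
# bar edges in world at bar's height
zb=np.median(B[...,2]); pts=[]
for r in range(190,285,6):
    row=X[r,360:415]; m=abs(row[:,2]-zb)<.004
    if m.sum()>5: pts.append(row[m].mean(0))
pts=np.array(pts);d=np.linalg.svd(pts[:,:2]-pts[:,:2].mean(0))[2][0]; d*=np.sign(d[0])
yaw=np.arctan2(d[1],d[0])
# plate edge -y..: use back edge of plate
e=unproj(c,[(121,131),(413,131)],k[2]); q=e[1]-e[0]; yc=np.arctan2(q[1],q[0])-np.pi/2
print("bar z",zb,"bar yaw",yaw,"carrier yaw",yc,"lever",yaw-yc)
print(manip.current_time(),manip.current_ee_pos(),manip.current_force())
E
```

```text
plate tilt 0.0015010560781908567 z 0.12504171438693945 7382
blank top above plate top 0.04131737174806649 (62-? expect .042)
bar z 0.17753588793823455 bar yaw -0.20546343135193312 carrier yaw -0.23152938186359173 lever 0.02606595051165861
27.0583 [0.56162099 0.15106077 0.17700682] [ 0.97172453  0.14526462 -7.16507777]
```

```bash
python3 - <<'E'
from bench import manip
print(manip.sign_off())
E
```

```text
the job is handed in; nothing more can be done
None
```

I seated the aluminium two-hole blank in the pocket and swung the lever shut. I then lifted the carrier straight up by its handle and handed the job in at about 27 s with the carrier held there. No verdict was reported.

These are the last checks before handing in:

| Check | Reading | Expected |
|---|---|---|
| Carrier height | about 99 mm above its rests | about 100 mm |
| Plate tilt | 0.0015 rad | under 0.1 rad |
| Blank top above plate top | 41.3 mm | 42 mm when fully home |
| Lever angle | about 0.026 rad | under 0.1 rad |
| Hanging load | about 6.6 N | about 6.6 N |
| Grip opening | about 13 mm | 14 mm blade |

- **Carrier movement:** it shifted by under 1 mm and turned about 0.01 rad on its rests while the lever was swung. I measured its pose again before gripping the handle.
- **Not checked:** I did not compare the bystanders' positions before and after. The last views showed nothing disturbed.
- **Disagreement:** in the first top and scene views, the network's "blank" hits were all the orange or yellow look-alikes. I located the real blank from the image itself.

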